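Let one tube out of the gravity dispenser

TASK

Let one long tube out of the dispenser that holds the longer tubes: with the fingertips press the tread at the rear end of its rocker all the way down, so that the gate at the other end lifts and the front tube rolls into the catch tray, then let the rocker come all the way back up so that the next tube runs down to the gate. Only one tube may come out; do not touch or lift any of the tubes, and leave the dispenser of short tubes and the other things on the bench alone.

Things in the scene. Friction and masses are not known exactly. Their poses are not given: they have to be found in the camera images.
- long_dispenser: Dispenser of the long tubes, bolted down: open grey and steel chute on a stand, 235 mm long (its x), 135 wide (y). Origin: centre of the base plate, on the bench. Own x points level from the low front end to the high rear end, z up. The chute floor falls 10 degrees to the front; rails stand 22 mm above it, 12 beside the tray. Mid-length two cheeks (tops at z = 110 mm) carry the rocker's shaft.
- long_rocker (a joint): Angle (rad) of the long-tube rocker: 0 at rest, 0.60 pressed to its stop. A steel lever 24 mm wide along the middle of the chute; pressing the tread on its rear arm lifts the gate on its front arm and lowers a hold-back plate before the second tube. The front tube gets free at about 0.5 and needs half a second to roll to the tray. A spring returns the lever; push 3 N at first, 5 N at the stop.
- long_rocker_tread (a point): Centre of the top face of that rocker's rubber-faced tread (46 mm along the unit, 44 wide, 5 thick). From the pivot: at rest 96 mm to the rear (unit's +x) and 68 up, tilted 0.3 rad up to the rear; half pressed 111 and 36, level; fully pressed 117 and 2, tilted 0.3 down to the rear. Height above the bench 163 mm at rest, 97 pressed.
- long_rocker_pivot (a point): Middle of the long-tube rocker's shaft, fixed: at x = -30, y = 0, z = 95 mm of the unit. The rocker turns about it (about the unit's y axis).
- long_tray (a point): Where the centre of a tube comes to rest in the catch tray of the long-tube dispenser: x = -91, z = 41 mm of the unit. The tray is the front 75 mm of the chute, before the gate, closed by a lip.
- short_dispenser: Dispenser of the short tubes: the same in every way, but 95 mm wide. It may stand left or right of the other. Origin and axes as on the other. Its tread also stands 163 mm above the bench.
- short_rocker (a joint): Angle of the rocker of the short-tube dispenser, the same as the other: 0 at rest, 0.60 fully pressed. Not to be used.
- long_tube_1: Long aluminium tube, front tube, lying against the gate at the start (centre at x = -18, z = 53 mm of its dispenser): 30 mm across, 100 mm long, lying across the chute, free to roll. Origin at its centre, own y along its length; it turns about y as it rolls.
- long_tube_2: Long aluminium tube, second tube, touching the front one (30 mm up the chute): 30 mm across, 100 mm long, lying across the chute, free to roll. Origin at its centre, own y along its length; it turns about y as it rolls.
- long_tube_3: Long aluminium tube, third tube: 30 mm across, 100 mm long, lying across the chute, free to roll. Origin at its centre, own y along its length; it turns about y as it rolls.
- long_tube_4: Long aluminium tube, fourth and rearmost tube: 30 mm across, 100 mm long, lying across the chute, free to roll. Origin at its centre, own y along its length; it turns about y as it rolls.
- short_tube_1: Short aluminium tube, front tube, lying against the gate at the start (centre at x = -18, z = 53 mm of its dispenser): 30 mm across, 60 mm long, lying across the chute, free to roll. Origin at its centre, own y along its length; it turns about y as it rolls.
- short_tube_2: Short aluminium tube, second tube, touching the front one (30 mm up the chute): 30 mm across, 60 mm long, lying across the chute, free to roll. Origin at its centre, own y along its length; it turns about y as it rolls.
- short_tube_3: Short aluminium tube, third tube: 30 mm across, 60 mm long, lying across the chute, free to roll. Origin at its centre, own y along its length; it turns about y as it rolls.
- short_tube_4: Short aluminium tube, fourth and rearmost tube: 30 mm across, 60 mm long, lying across the chute, free to roll. Origin at its centre, own y along its length; it turns about y as it rolls.
- foot_cast: Bystander: white plaster cast of a foot and ankle, 220 mm long, 220 mm tall with its pipe stub, at the right of the bench. Origin under the ankle; toes to its -x.
- cement_can: Bystander: closed steel can, 64 mm across, 85 mm tall, between or behind the dispensers. Origin under its centre.
- tube_clamp: Bystander: dark steel tube clamp with a round foot, 52 mm across, 34 mm tall, at the left of the bench. Origin under its centre.
- spanner: Bystander: spanner 160 mm long lying at the left of the bench. Origin under its middle.
Not all that is in view belongs to the job. Leave any brown or green look-alike of the long_tube_3 alone.

How it is judged:
On the way:
1. the rear end of the long-tube rocker is pressed down by the fingers (beyond 0.45 rad) (value of joint long_rocker above 0.45 rad and contact force between the fingers and long_dispenser above 0.5 N and x of the grasp point in the frame of long_dispenser above 0.02 m), for 0.05 s.
At the end, for the whole second after the job is handed in: Both rockers are up again (below 0.06 rad). The front long tube lies at rest in the catch tray (centre 75 to 105 mm before the unit's origin). The other long tubes rest one place further down, the next against the gate, and the short tubes where they were (each within 12 mm along the chute) (value of joint each of long_rocker, short_rocker below 0.06 rad and x of long_tube_1 in the frame of long_dispenser between -0.105 and -0.075 m and y of long_tube_1 in the frame of long_dispenser between -0.02 and 0.02 m and z of long_tube_1 in the frame of long_dispenser between 0.03 and 0.055 m and x of long_tube_2 in the frame of long_dispenser between -0.0296 and -0.0056 m and z of long_tube_2 in the frame of long_dispenser between 0.04 and 0.085 m and x of long_tube_3 in the frame of long_dispenser between 0.0001 and 0.0241 m and z of long_tube_3 in the frame of long_dispenser between 0.04 and 0.085 m and x of long_tube_4 in the frame of long_dispenser between 0.0298 and 0.0538 m and z of long_tube_4 in the frame of long_dispenser between 0.04 and 0.085 m and linear speed of each of long_tube_1, long_tube_2, long_tube_3, long_tube_4 below 0.02 m/s and x of short_tube_1 in the frame of short_dispenser between -0.0296 and -0.0056 m and x of short_tube_2 in the frame of short_dispenser between 0.0001 and 0.0241 m and x of short_tube_3 in the frame of short_dispenser between 0.0298 and 0.0538 m and x of short_tube_4 in the frame of short_dispenser between 0.0596 and 0.0836 m); the robot touches nothing.
It fails at once if the gate of the dispenser of short tubes is lifted (value of joint short_rocker above 0.12 rad).
It fails at once if a second long tube gets past the gate (x of long_tube_2 in the frame of long_dispenser below -0.04 m).
It fails at once if the robot touches a tube (contact force between any of the fingers, the arm and long_tube_1 above 0.5 N or contact force between any of the fingers, the arm and long_tube_2 above 0.5 N or contact force between any of the fingers, the arm and long_tube_3 above 0.5 N or contact force between any of the fingers, the arm and long_tube_4 above 0.5 N or contact force between any of the fingers, the arm and short_tube_1 above 0.5 N or contact force between any of the fingers, the arm and short_tube_2 above 0.5 N or contact force between any of the fingers, the arm and short_tube_3 above 0.5 N or contact force between any of the fingers, the arm and short_tube_4 above 0.5 N).
It fails at once if a tube is lifted off its chute (height (world z) of any of long_tube_1, long_tube_2, long_tube_3, long_tube_4, short_tube_1, short_tube_2, short_tube_3, short_tube_4 above 0.12 m).
It fails at once if another thing on the bench is shifted by more than 20 mm (distance of any of foot_cast, cement_can, tube_clamp, spanner from where it was at the start of the episode above 0.02 m).
It also fails if it takes over 38 s, if anything falls off the work surface, if the arm or the gripper's body presses on something with over 40 N, if the wrist force passes 120 N, or if a joint passes its speed limit or range.

ROBOT

A 7-joint arm with a two-finger parallel gripper is mounted at the origin on the work surface. World frame = base frame: x ahead of the robot, y to its left, z up, the work surface at z = 0. Lengths are in m, angles in rad, forces in N, time in s.
With the tool pointing down it reaches from about 0.4 to 0.875 m from the base axis. Payload 4.4 kg.
Tool frame: the origin (TCP) lies on the centre line of the jaws, within the pads' length; the fingertips stand 19 mm ahead of it and the grasp point (between the pads) is the TCP; x points along the fingers, y is the direction in which the jaws open and shut, and the axes are right-handed (so a half turn about x gives the same grasp; the last joint's range is limited). The gripper opens to 85 mm and grips with 20 to 120 N. Pads are 22 mm wide; open, the fingers measure 114 mm over their backs; the gripper's body (76 mm by 85 mm) begins 54 mm behind the grasp point. The pads swing forward as they close: fully open they stand 13 mm farther back than shut.
Start: joints at [-0.066, 0.628, 0.038, 1.517, -0.027, 0.996, -0.02], TCP at [0.65, 0, 0.25] pointing down, gripper open.
Joint ranges: [-3.06, 3.06], [-0.37, 2.12], [-1.25, 1.32], [0.18, 2.47], [-1.1, 4.24], [0.23, 1.98], [-2.94, 2.94]. Speed limits (rad/s): [2.57, 2.57, 3.14, 3.14, 3.14, 3.14, 3.14].

INTERFACE

Orientations are given as a unit quaternion [x, y, z, w].
In Python, from station import observe, capture, camera_info, sign_off, recognise, regions_of gives the robot as it stands. The module is installed in compiled form; this text tells all that it offers.
- The arm moves only by the tool arm_command, never from a script. Its argument "steps" is a list of rows, each a list of 5 numbers: the opening, from -1 (shut) to 1 (fully open), then the shift along the tool's x, y, z in cm, then the turn about the tool's x in rad. A call has 1 to 12 rows; each row shifts and turns the pose as measured when the row begins, along the tool's axes as they then stand; what a row does not reach is not made up. A row lasts 1/12 s, in which the tool goes at most 41.7 mm and 7.16 degrees, less where a joint would pass 70% of its speed; a pose out of reach is approached as far as the arm can. A call is refused whole if a number of a shift passes 4.17 or a number of a turn 0.125, either way. A call with a gripper value outside its range is refused whole. The fingers move at their own pace and stop on an object; "force" is the grip in N (left out, the last holds). Time passes only in rows, so rows that do not move let the fingers close. It gives the time, the measured TCP pose, the force and the opening at its end, in the units of the state.
- observe(): the state, without advancing time (a new reading comes with each control period).
- capture(name): name is "scene" or "side" or "wrist"; returns the picture (384x512x3 uint8, red, green, blue); there is no depth.
- camera_info(name): a dict with "fx", "fy", "cx", "cy" (pixels), "dist_coeffs" ([k1, k2, p1, p2, k3] as OpenCV has them; the pictures are not rectified), "R" (3x3) and "t" (3): a world point X has camera coordinates R X + t. Camera axes: x right, y down, z forward; pixel columns grow to the right and rows downward; lengths in m; the calibration is good to about 2 mm. A picture is of the moment at which its call begins: read the wrist's pose just before it. camera_info takes no time and is no camera call; for the wrist camera it gives the pose at the moment of the call.
- sign_off(): hands the job in, once; it reports no verdict.
Trained networks look in the newest picture that a camera, given by its name, has taken for a name from the list of things; names that differ only in an ending like _2 or _b are one class to them, and where a whole thing is asked for, a point or a joint stands for the part that bears it (a point fixed in the world has none). Each returns a list of dicts, best first, with "confidence" (0 to 1); they miss things now and then, are a little off and sometimes report something else, mostly with a low value. They report only what shows in the picture. A call takes as long as a camera call. They do not tell look-alikes from the thing itself.
- recognise(label, camera): "extent" ([left, top, right, bottom] in pixels, round what is visible of it).
- regions_of(label, camera): "region" (384x512 bool, what is visible of it) and "extent" ([left, top, right, bottom] in pixels, round what is visible of it).
The state is a dict: "clock": time; "qpos": joint angles; "qvel": joint speeds; "joint_torque": joint torques, N m; "position": TCP position; "tool_rot": TCP orientation; "force": force on the tool from outside, world axes, zero at the start; "moment": the same for the moment, N m; "finger_gap": finger opening in m.
Only numpy, scipy, OpenCV 4.12 (cv2) and the standard library are available. Lean on these libraries where they do the work, as an engineer would, in place of code of your own. Each camera call takes 0.05 s, during which the arm holds its last target. There are 200 camera calls.

## Working session

There is one attempt and no reset: what is moved stays moved. The work goes in short steps, Python scripts to look and compute and a tool call to move; the robot and the scene stay as the last step left them, time stands still between calls to the robot, and variables do not carry over. Pictures are saved under pics/ and viewed, about 8 in all and at most 12, crops included, and the job is handed in when it is done.

Besides the shell and the picture viewer there is one more tool, called after "Request:" as name(argument=value, ...) on one line, values as JSON. arm_command: Moves the arm, as the interface text tells. Its arguments: {"type":"object","properties":{"steps":{"type":"array","items":{"type":"array","items":{"type":"number"}}},"force":{"type":"number"}},"required":["steps"]}

```bash
mkdir -p pics; python3 - <<'E'
from station import *
import cv2,numpy as np
for c in("scene","side"):
    im=capture(c); cv2.imwrite(f"pics/{c}0.png",im[:,:,::-1])
    for l in("long_dispenser","short_dispenser","long_rocker_tread","long_rocker","long_tube_1","short_tube_1"):
        print(c,l,[(np.round(d["extent"]).tolist(),round(d["confidence"],2)) for d in recognise(l,c)][:6])
    i=camera_info(c);print({k:np.round(v,3).tolist() for k,v in i.items()})
print(observe())
a=cv2.imread("pics/scene0.png");b=cv2.imread("pics/side0.png")
E
```

```text
scene long_dispenser [([268.0, 224.0, 356.0, 298.0], 0.87)]
scene short_dispenser [([225.0, 136.0, 295.0, 177.0], 0.92)]
scene long_rocker_tread [([287.0, 228.0, 342.0, 266.0], 0.64)]
scene long_rocker [([287.0, 229.0, 340.0, 265.0], 0.66)]
scene long_tube_1 [([231.0, 282.0, 266.0, 310.0], 0.9), ([219.0, 229.0, 245.0, 258.0], 0.83), ([293.0, 190.0, 313.0, 216.0], 0.79), ([294.0, 254.0, 314.0, 276.0], 0.73), ([302.0, 238.0, 323.0, 273.0], 0.65), ([323.0, 263.0, 332.0, 267.0], 0.59)]
scene short_tube_1 []
{'fx': 353.869, 'fy': 353.869, 'cx': 259.098, 'cy': 184.606, 'dist_coeffs': [0.001, 0.0, 0.0, 0.0, 0.0], 'R': [[-0.907, 0.422, 0.009], [0.341, 0.746, -0.572], [-0.249, -0.516, -0.82]], 't': [0.507, -0.115, 1.307]}
side long_dispenser [([149.0, 135.0, 233.0, 223.0], 0.66)]
side short_dispenser [([243.0, 207.0, 331.0, 303.0], 0.83)]
side long_rocker_tread [([178.0, 135.0, 215.0, 183.0], 0.65), ([292.0, 237.0, 312.0, 254.0], 0.28)]
side long_rocker [([175.0, 133.0, 216.0, 189.0], 0.87)]
side long_tube_1 [([192.0, 163.0, 214.0, 174.0], 0.68), ([183.0, 178.0, 190.0, 186.0], 0.61), ([224.0,
[... 441 characters left out ...]
.37, 1.034]}
{'clock': 0.7, 'qpos': array([-0.06579684,  0.62839828,  0.03852782,  1.51741428, -0.0269971 ,
        0.99629807, -0.02001017]), 'qvel': array([ 0.00181701,  0.00189146,  0.00061149, -0.00080248, -0.00035253,
        0.00040053,  0.00022814]), 'joint_torque': array([ 5.45227576e-04, -5.63118732e+01,  1.22598454e+00, -1.93747205e+01,
        1.09434748e-02,  1.46593244e-03,  2.29778117e-06]), 'position': array([6.50006957e-01, 7.22029915e-06, 2.50310473e-01]), 'tool_rot': array([ 0.50001943,  0.49998929, -0.50001036,  0.49998092]), 'force': array([-1.00780751,  0.4436147 , -0.34838006]), 'moment': array([ 0.05964733, -0.00202781, -0.00339264]), 'finger_gap': 0.08512231690340293}
```

View pics/scene0.png

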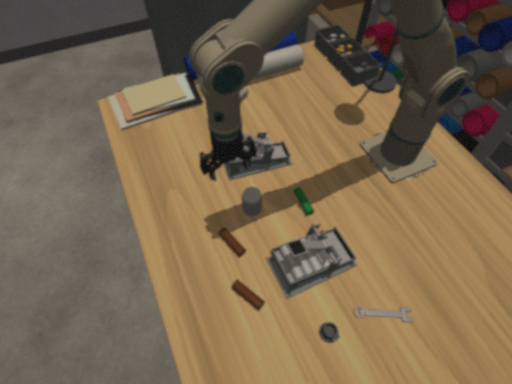

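View pics/side0.png

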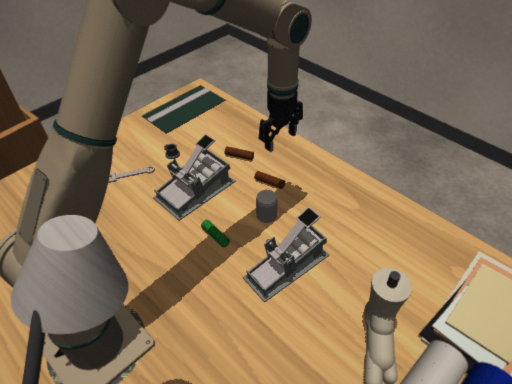

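The scene picture shows two dispensers. Candidate A is at scene (310,260) / side (193,180), and B is at scene (258,158) / side (288,258). A looks wider, so it should be the long one. I'll enlarge both to confirm.

```bash
python3 - <<'E'
import cv2,numpy as np
a=cv2.imread("pics/scene0.png");b=cv2.imread("pics/side0.png")
f=lambda im,x,y,w,h,s:cv2.resize(im[y:y+h,x:x+w],None,fx=s,fy=s,interpolation=cv2.INTER_CUBIC)
top=np.hstack([f(a,262,220,100,75,4),f(b,148,130,100,75,4)[:, :400]])
bot=np.hstack([f(a,220,120,100,75,4),f(b,238,205,100,75,4)])
cv2.imwrite("pics/crop1.png",np.vstack([top,bot]))
E
```

```text
(no output)
```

View pics/crop1.png

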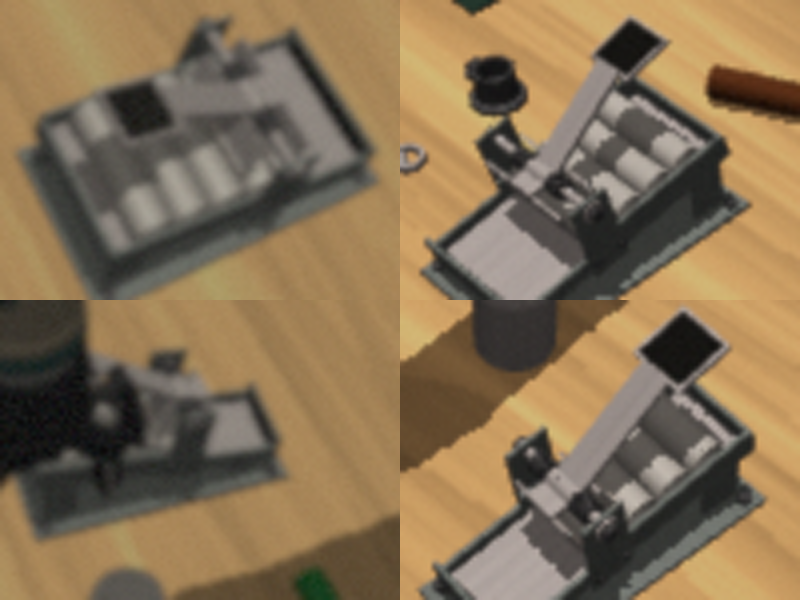

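A (top row) is the long one: it is wider, its tubes reach both rails, and the tray end faces the robot. Its tread is at scene (296.5,247.5) and side (205.5,143). Next I fit its pose.

```bash
cat > h.py <<'E'
from station import *
import cv2,numpy as np
from scipy.optimize import least_squares
def proj(c,P):
    i=camera_info(c);R=np.array(i["R"]);K=np.array([[i["fx"],0,i["cx"]],[0,i["fy"],i["cy"]],[0,0,1]])
    return cv2.projectPoints(np.array(P,float).reshape(-1,1,3),cv2.Rodrigues(R)[0],np.array(i["t"]),K,np.array(i["dist_coeffs"]))[0][:,0]
def w(p,L):
    c,s=np.cos(p[2]),np.sin(p[2]);L=np.array(L,float)
    return np.c_[p[0]+c*L[:,0]-s*L[:,1],p[1]+s*L[:,0]+c*L[:,1],L[:,2]]
E
python3 - <<'E'
from h import *
T=[.066,0,.163]
o={"scene":([T,[.1175,-.0675,.003],[.1175,.0675,.003],[-.1175,.0675,.003]],[[296.5,247.5],[267.5,258],[287,294.5],[356.5,265]]),
"side":([T,[.1175,-.0675,.003]],[[205.5,143],[235.5,181]])}
f=lambda p:np.concatenate([(proj(c,w(p,L))-q).ravel() for c,(L,q) in o.items()])
r=least_squares(f,[.65,.3,0.]);p=r.x
print(p,np.round(r.fun,1).reshape(-1,2))
print("tread rest",w(p,[T]),"half",w(p,[[.081,0,.131]]),"full",w(p,[[.087,0,.097]]))
E
```

```text
[ 0.49699186  0.23361834 -0.00519253] [[ 0.2 -1.7]
 [-1.6 -1.6]
 [-0.6  2.8]
 [ 0.  -0.5]
 [-1.3 -0.9]
 [-0.9  0.5]]
tread rest [[0.56299097 0.23327563 0.163     ]] half [[0.57799076 0.23319774 0.131     ]] full [[0.58399068 0.23316659 0.097     ]]
```

Request:
arm_command(steps=[[-1,0,-0.8,-2.3],[-1,0,-0.8,-2.3]])

```text
validation failed for argument at $.st...
```

Request:
arm_command(steps=[[-1,0,-0.8,-2.3,0],[-1,0,-0.8,-2.3,0],[-1,0,-0.8,-2.3,0],[-1,0,-0.8,-2.3,0],[-1,0,-0.8,-2.3,0],[-1,0,-0.8,-2.3,0],[-1,0,-0.8,-2.3,0],[-1,0,-0.8,-2.3,0],[-1,0,-0.8,-2.3,0],[-1,0,-0.8,-2.3,0],[-1,0,0,0,0],[-1,0,0,0,0]])

```text
clock: 1.7
position: [0.5682, 0.2379, 0.2497]
tool_rot: [0.502, 0.498, -0.501, 0.5]
force: [-0.1, -0.9, -0.2]
finger_gap: -0.0
```

```bash
python3 - <<'E'
from h import *
a={}
for c in("wrist","scene","side"): a[c]=capture(c)
p=[.497,.2336,-.005]
print(proj("wrist",w(p,[[.066,0,.163],[.1175,-.0675,.003],[.1175,.0675,.003],[-.1175,.0675,.003]])))
P=observe()["position"];tip=P-[0,0,.019]
for c in a:print(c,"tip",proj(c,[tip]),"tread",proj(c,w(p,[[.066,0,.163]])))
f=lambda im,x,y,w,h,s:cv2.resize(im[y:y+h,x:x+w],None,fx=s,fy=s,interpolation=cv2.INTER_CUBIC)
t=cv2.resize(a["wrist"],(400,300));o=np.hstack([t,f(a["scene"],262,195,100,75,4)]);o2=np.hstack([f(a["side"],148,110,100,75,4),f(a["side"],128,80,200,150,2)])
cv2.imwrite("pics/c2.png",np.vstack([o,o2])[:,:,::-1])
E
```

```text
[[245.1736819  203.67043527]
 [285.63655984 213.61612074]
 [288.62215269 111.88954103]
 [ 99.40116646 111.98698076]]
wrist tip [[253.07448642 237.6642187 ]] tread [[245.1736819  203.67043527]]
scene tip [[297.88492385 235.73840709]] tread [[296.6906255  245.83305598]]
side tip [[202.53000615 122.99961622]] tread [[204.19023724 142.14030543]]
```

View pics/c2.png

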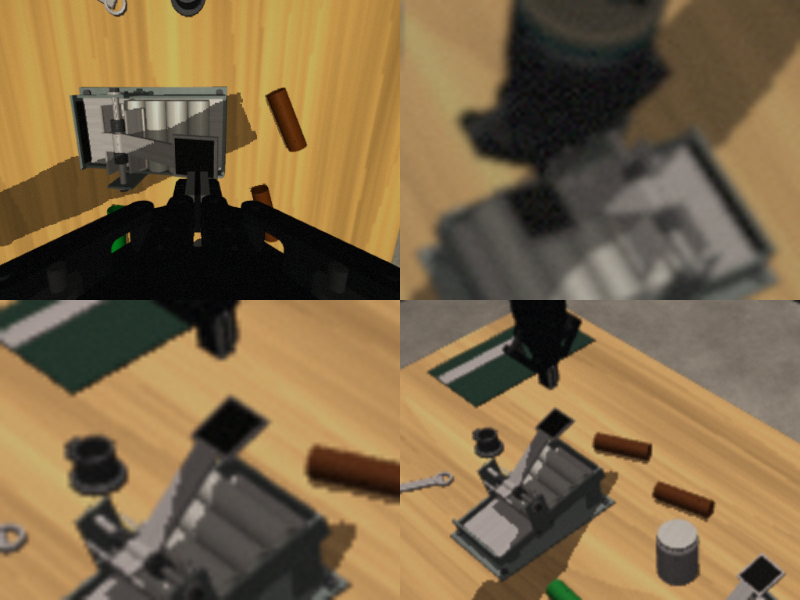

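Wrist picture: the tread's centre is near (251,198) in full pixels, directly under and just ahead of the tip's line. That is within about 5 mm of the fit, so I go down to just above the tread.

Request:
arm_command(steps=[[-1,1.2,0,0,0],[-1,1.2,0,0,0],[-1,1.2,0,0,0],[-1,1.2,0,0,0],[-1,0.6,0,0,0],[-1,0,0,0,0]])

```text
clock: 2.35
position: [0.5742, 0.226, 0.1952]
tool_rot: [0.506, 0.491, -0.505, 0.498]
force: [0.2, -0.8, -0.2]
finger_gap: -0.0005
```

```bash
python3 - <<'E'
from h import *
f=lambda im,x,y,w,h,s:cv2.resize(im[y:y+h,x:x+w],None,fx=s,fy=s,interpolation=cv2.INTER_CUBIC)
s=capture("side");wr=capture("wrist");print(observe()["position"],observe()["force"])
cv2.imwrite("pics/c3.png",np.hstack([f(s,158,100,80,80,5),f(wr,150,130,200,200,2)])[:,:,::-1])
E
```

```text
[0.57475068 0.2265476  0.19640214] [-0.34544525 -0.01703711  1.03041336]
```

View pics/c3.png

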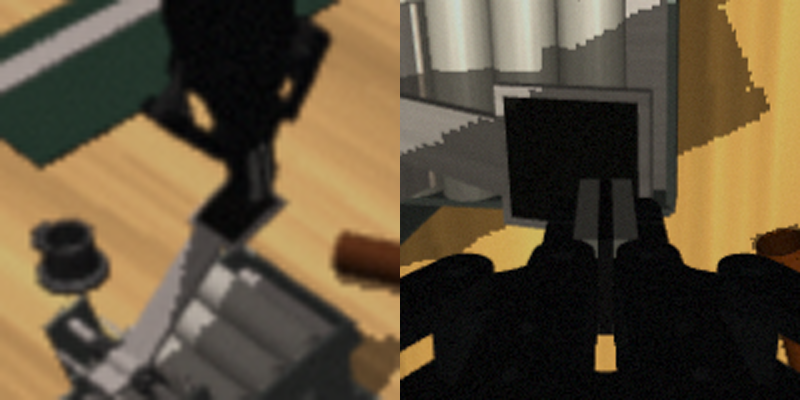

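The tip drifted to the rear (-y) side of the tread. I'll correct that in small rows, then press.

Request:
arm_command(steps=[[-1,0,-0.2,-0.5,0],[-1,0,-0.2,-0.5,0],[-1,0,0,0,0],[-1,0,0,0,0]])

```text
clock: 2.78
position: [0.5722, 0.238, 0.199]
tool_rot: [0.509, 0.49, -0.503, 0.498]
force: [-0.5, 0.7, -0.1]
finger_gap: 0.0003
```

```bash
python3 - <<'E'
from h import *
f=lambda im,x,y,w,h,s:cv2.resize(im[y:y+h,x:x+w],None,fx=s,fy=s,interpolation=cv2.INTER_CUBIC)
s=capture("side");wr=capture("wrist");o=observe();print(o["position"],o["force"],o["tool_rot"])
cv2.imwrite("pics/c4.png",np.hstack([f(s,158,100,80,80,5),f(wr,150,130,200,200,2)])[:,:,::-1])
E
```

```text
[0.57214961 0.23797401 0.19885199] [0.64152191 0.31422575 0.04205915] [ 0.50851419  0.49044089 -0.50265556  0.49821525]
```

View pics/c4.png

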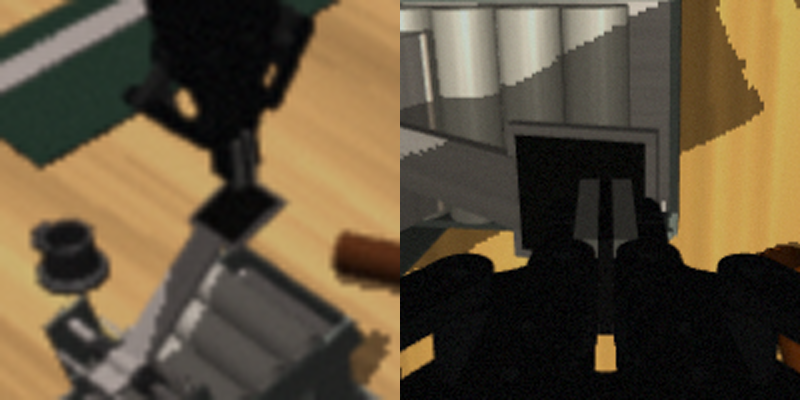

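The tip is over the middle of the tread, about 6 mm to the rear. That suits the tread's arc, so I press.

Request:
arm_command(steps=[[-1,0.8,0,0,0],[-1,0.8,0,0,0],[-1,0.8,0,0,0],[-1,0.8,0.1,0,0],[-1,0.8,0.1,0,0]])

```text
clock: 3.3
position: [0.5797, 0.2387, 0.1592]
tool_rot: [0.512, 0.488, -0.499, 0.5]
force: [3.4, -0.0, 5.8]
finger_gap: 0.0001
```

Request:
arm_command(steps=[[-1,0.8,0.1,0,0],[-1,0.8,0.1,0,0],[-1,0.8,0.1,0,0],[-1,0.8,0.1,0,0]])

```text
clock: 3.63
position: [0.5882, 0.2387, 0.1249]
tool_rot: [0.514, 0.487, -0.497, 0.501]
force: [1.1, 0.9, 4.8]
finger_gap: 0.0003
```

Request:
arm_command(steps=[[-1,0.5,0,0,0],[-1,0.4,0,0,0]])

```text
clock: 3.8
position: [0.5887, 0.2388, 0.115]
tool_rot: [0.514, 0.487, -0.498, 0.501]
force: [-6.2, -2.7, 40.4]
finger_gap: 0.0
```

The rocker is at its stop: the force jumped to 40 N with the tip at 96 mm. I ease off slightly and hold while the tube rolls.

Request:
arm_command(steps=[[-1,-0.1,0,0,0],[-1,0,0,0,0],[-1,0,0,0,0],[-1,0,0,0,0],[-1,0,0,0,0],[-1,0,0,0,0],[-1,0,0,0,0],[-1,0,0,0,0],[-1,0,0,0,0],[-1,0,0,0,0]])

```text
clock: 4.63
position: [0.5885, 0.2387, 0.1175]
tool_rot: [0.514, 0.487, -0.498, 0.5]
force: [1.0, 0.9, 6.1]
finger_gap: 0.0001
```

```bash
python3 - <<'E'
from h import *
f=lambda im,x,y,w,h,s:cv2.resize(im[y:y+h,x:x+w],None,fx=s,fy=s,interpolation=cv2.INTER_CUBIC)
s=capture("side");wr=capture("wrist");o=observe();print(o["position"],o["force"],o["tool_rot"])
cv2.imwrite("pics/c5.png",np.hstack([f(s,148,130,80,100,5),f(wr,0,80,300,375-80,1.695)[:500]])[:,:,::-1][:500,:800])
E
```

```text
[0.58851905 0.23873046 0.11747638] [ 1.23685426 -0.04236362  5.34145265] [ 0.51434455  0.48711705 -0.49765804  0.50050288]
```

View pics/c5.png

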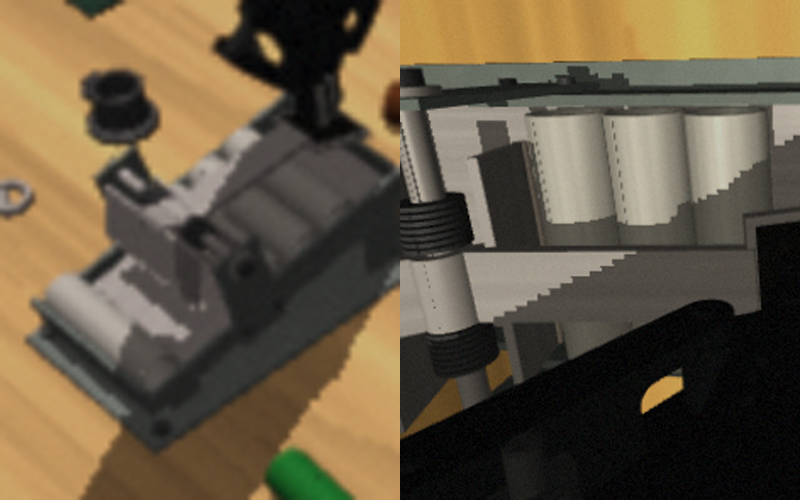

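The front tube lies in the tray against the lip (crop (110,340)), and the other three are held back by the plate. Now I release upward along the arc.

Request:
arm_command(steps=[[-1,-0.8,-0.1,0,0],[-1,-0.8,-0.1,0,0],[-1,-0.8,-0.1,0,0],[-1,-0.8,-0.2,0,0],[-1,-0.8,-0.2,0,0],[-1,-0.8,-0.2,0,0],[-1,-0.8,-0.2,0,0],[-1,-0.8,-0.2,0,0],[-1,-1,0,0,0],[-1,-1.5,0,0,0],[-1,-2,0,0,0],[-1,-2,0,0,0]])

```text
clock: 5.73
position: [0.5601, 0.237, 0.2486]
tool_rot: [0.505, 0.492, -0.505, 0.497]
force: [0.7, 0.8, -0.5]
finger_gap: 0.0002
```

Request:
arm_command(steps=[[-1,-2,0.5,0,0],[-1,-2,1,0,0],[-1,0,1,0,0],[-1,0,0,0,0],[-1,0,0,0,0],[-1,0,0,0,0],[-1,0,0,0,0],[-1,0,0,0,0],[-1,0,0,0,0],[-1,0,0,0,0],[-1,0,0,0,0],[-1,0,0,0,0]])

```text
clock: 6.73
position: [0.5798, 0.2359, 0.2932]
tool_rot: [-0.503, -0.493, 0.507, -0.497]
force: [-0.3, -0.5, 0.2]
finger_gap: 0.0001
```

```bash
python3 - <<'E'
from h import *
f=lambda im,x,y,w,h,s:cv2.resize(im[y:y+h,x:x+w],None,fx=s,fy=s,interpolation=cv2.INTER_CUBIC)
s=capture("side");wr=capture("wrist");o=observe();print(o["position"],o["force"],o["clock"])
p=[.5,.236,-.005];print(proj("wrist",w(p,[[-.091,0,.041],[-.018,0.03,.068],[.012,.03,.073],[.042,.03,.078],[.066,0,.163]])))
cv2.imwrite("pics/c6.png",np.hstack([f(s,148,120,80,100,5),f(wr,50,50,266,333,1.504)[:500]])[:,:,::-1])
E
```

```text
[0.57993745 0.23593286 0.29334828] [ 1.03607238 -0.53790611  0.101469  ] 6.8333
[[123.83762095 162.99074833]
 [171.47519888 141.78989884]
 [195.54417405 141.93117464]
 [220.26397075 142.06029417]
 [237.79024587 185.12400225]]
```

View pics/c6.png

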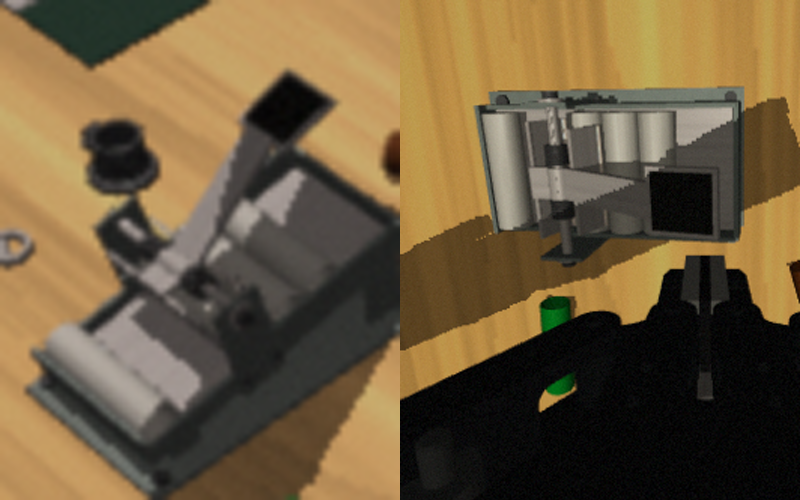

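The rocker is back up: the tread is at (237,185), where its rest position predicts. Tube 1 is in the tray. The next three sit at columns 175, 196 and 220, against 171, 196 and 220 predicted for places one to three. The arm is clear, so I hand in.

```bash
python3 -c "
from station import *
sign_off();print(observe()['clock'])"
```

```text
the job is handed in; nothing more can be done
the job is handed in; nothing more can be done
```

One long tube is out of the wider dispenser and lying in its catch tray. I pressed the tread with shut fingertips down to the stop, where the wrist force jumped to about 40 N with the tips about 96 mm above the bench. I held it about 0.9 s, let the rocker rise, and handed in about 6.8 s into the run.

**Last pictures, before hand-in:**
- **Long tubes:** the front tube rests against the tray lip. The other three have each moved one place down, with the next at the gate; their image positions were within about 4 pixels of the predicted places.
- **Rocker:** the tread is back at its rest position, matching the prediction to within a pixel.
- **Arm:** clear above the unit, with no measurable outside force.

**What disagreed:** the tip drifted about 12 mm sideways during the first descent. I saw this in the wrist camera and corrected it before touching the tread.

**Not checked:** I did not look again at the short dispenser or the other bench items afterwards. The arm never went down near them.

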